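# Tap home the red tank-lid wedge

## Task

Lock the red-labelled developing-tank lid: with the rubber-footed tamper, tap the red wedge down into its slot until it will go no further. Do it in at least two separate taps, lifting the tamper clear of the wedge in between, and push the wedge only with the tamper. Leave the blue wedge as it is, and finish with the tamper standing upright on the bench top.

Things in the scene. Friction and masses are not known exactly. Their poses are not given: they have to be found in the camera images.
- tamper_grip (a point): Grip point of the loose hand tamper, on its axis, 88 mm above its flat underside; z points up the handle. It stands upright on the bench: black rubber foot 50 mm in diameter, 40 mm high; above it a round pale wooden handle 28 mm in diameter, ending 112 mm above the underside; 0.24 to 0.39 kg. Grip the handle from above, tap with the foot's underside.
- wedge_red_top (a point): Centre of the flat top face (22 x 40 mm) of the red wedge, started in the slot of the red-labelled fixed tank. z up, x across the tank's lid. Top 98 to 110 mm above the bench at the start, 74 mm when home. The tank's black lid and slot top are 62 mm high; the tank reaches 34 mm to -x, 157 mm to +x, 85 mm to each side in y; a lid handle 85 mm high crosses 122 mm to +x.
- wedge_red (a joint): How far the red wedge is driven in, m, straight down: 0 to 0.012 at the start, 0.036 when home against a rigid stop. It slides against about 8 N plus 2 N for each 0.1 m/s, and stays where it is left.
- wedge_blue_top (a point): Centre of the top face of the blue wedge in the blue-labelled tank: same shapes and sizes as the red ones, top 98 to 110 mm above the bench. This wedge must stay as it is. The red and blue tanks may change places.

How it is judged:
By the outcome, as a careful person would: the job done as asked, in the order asked, and still so for the second after the job is handed in, with the robot touching nothing.
It also fails if it takes over 45 s, if anything falls off the work surface, if the arm or the gripper's body presses on something with over 40 N, if the wrist force passes 120 N, or if a joint passes its speed limit or range.

## Robot

A 6-joint arm with a two-finger parallel gripper is mounted at the origin on the work surface. World frame = base frame: x ahead of the robot, y to its left, z up, the work surface at z = 0. Lengths are in mm, angles in degrees, forces in N, time in s.
With the tool pointing down it reaches from about 350 to 850 mm from the base axis. Payload 8.1 kg.
Tool frame: the origin (TCP) lies between the finger pads; the fingertips stand 22 mm ahead of it and the grasp point (between the pads) lies 3 mm ahead of it; z points along the fingers, y is the line along which they close (so a half turn about z gives the same grasp; the last joint's range is limited). The gripper opens to 85 mm and grips with 20 to 120 N. Pads are 22 mm wide; open, the fingers measure 114 mm over their backs; the gripper's body (76 mm by 85 mm) begins 54 mm behind the grasp point. The pads swing forward as they close: fully open they stand 13 mm farther back than shut.
Start: joints at [-76.513, 7.471, 85.268, -0, 87.261, -4.893], TCP at [189.216, -569.388, 219.792] pointing down, gripper open.
Joint ranges: [-169.43, 169.43], [-51.17, 129.36], [1.28, 143.12], [-76.62, 256.62], [0, 156.53], [-152.29, 152.29]. Speed limits (degrees/s): [136.94, 136.94, 159.86, 180, 180, 180].

## Interface

Orientations are given as [roll, pitch, yaw] about the fixed x, y, z axes, in that order (R = Rz(yaw) Ry(pitch) Rx(roll)).
In Python, from bench import r, vision gives the robot as it stands.
- The arm moves only by the tool step_arm, never from a script. Its argument "targets" is a list that holds one entry, the list of rows, each a list of 6 numbers: the shift along the world's x, y, z in mm, then the turn, a rotation vector about the world's x, y, z in rad. In form: [[[x, y, z, rx, ry, rz], ...]]. A call has 1 to 12 rows; each row is the pose to reach, as a shift and turn from the pose commanded when the call began; what a row does not reach only later rows make up. A row lasts 1/12 s, in which the tool goes at most 41.7 mm and 7.16 degrees, less where a joint would pass 70% of its speed; a pose out of reach is approached as far as the arm can. A call with a gripper value outside its range is refused whole. "fingers" is the gripper's target within -1 to 1 (shut at 1, half-way at 0, fully open at -1), set as the call begins (left out, the last holds). The fingers move at their own pace and stop on an object; "newtons" is the grip in N (left out, the last holds). Time passes only in rows, so rows that repeat a pose let the fingers close. It gives the time, the measured TCP pose, the force, the opening and the grip force at its end, in the units of the state.
- r.sense(): the state, without advancing time (a new reading comes with each control period).
- vision.snapshot(name): name is "scene" or "top" or "wrist"; returns a dict with "img" (420x560x3 uint8, blue, green, red), "mtx" (3x3 intrinsics, pixels), "eye" and "attitude" of the camera in the world. Camera axes: x right, y up, looking along -z (the intrinsics and any distortion apply to the point x, -y, -z); pixel columns grow to the right and rows downward; lengths in mm; the calibration is good to about 2 mm. A picture is of the moment at which its call begins. There is no depth.
- r.hand_in(): hands the job in; it is judged then, once.
The state is a dict: "time": time; "joint_pos": joint angles; "qd": joint speeds; "joint_efforts": joint torques, N m; "tool_pos": TCP position; "tcp_rot": TCP orientation; "ft_force": force on the tool from outside, world axes, zero at the start; "wrist_torque": the same for the moment, N m; "finger_gap": finger opening in mm; "grip_force": force on a finger pad.
Only numpy, scipy, OpenCV 4.12 (cv2) and the standard library are available. Lean on these libraries where they do the work, as an engineer would, in place of code of your own. Each camera call takes 0.05 s, during which the arm holds its last target. There are 200 camera calls.

## Working session

There is one attempt and no reset: what is moved stays moved. The work goes in short steps, Python scripts to look and compute and a tool call to move; the robot and the scene stay as the last step left them, time stands still between calls to the robot, and variables do not carry over. Pictures are saved under pics/ and viewed, at most 10 in all, crops included, and the job is handed in when it is done.

Besides the shell and the picture viewer there is one more tool, called after "Request:" as name(argument=value, ...), one argument or row to a line, values as JSON. step_arm: Moves the arm, as the interface text tells. Its arguments: {"type":"object","properties":{"targets":{"type":"array"},"fingers":{"type":"number"},"newtons":{"type":"number"}},"required":["targets"]}

```bash
mkdir -p pics; cat > h.py <<'E'
import numpy as np, cv2
from bench import r, vision
def ray(s,u,v):
    p=np.linalg.inv(s["mtx"])@[u,v,1.]
    R=np.array(s["attitude"],float)
    if R.shape!=(3,3):
        from scipy.spatial.transform import Rotation as Q
        R=Q.from_euler("xyz",R,degrees=True).as_matrix()
    return np.array(s["eye"],float),R@[p[0],-p[1],-p[2]]
def onz(s,u,v,z):
    e,d=ray(s,u,v); return e+d*(z-e[2])/d[2]
E
python3 - <<'E'
from h import *
for n in("top","scene"):
    s=vision.snapshot(n); cv2.imwrite(f"pics/{n}0.png",s["img"]); np.save(f"{n}0.npy",s,allow_pickle=True)
    print(n,{k:(np.round(v,2).tolist() if k!="img" else 0) for k,v in s.items()})
print(r.sense())
E
```

```text
top {'img': 0, 'mtx': [[424.78, 0.0, 278.79], [0.0, 424.78, 201.4], [0.0, 0.0, 1.0]], 'eye': [282.3, 6.55, 1164.84], 'attitude': [12.26, -0.33, -88.13]}
scene {'img': 0, 'mtx': [[486.25, 0.0, 278.18], [0.0, 486.25, 208.03], [0.0, 0.0, 1.0]], 'eye': [967.31, -300.29, 1004.79], 'attitude': [32.93, -0.23, 58.04]}
{'time': 0.1, 'joint_pos': array([-7.65116193e+01,  7.51114595e+00,  8.53234601e+01, -2.35630871e-03,
        8.72606615e+01, -4.89356747e+00]), 'qd': array([-0.01070304, -0.18704232, -0.17102785, -0.03225164, -0.11597214,
       -0.09141556]), 'joint_efforts': array([ 7.10340155e-04, -5.70955753e+01, -5.01940119e+01, -2.15183236e-04,
        8.21196445e-03,  8.98583608e-07]), 'tool_pos': array([ 189.09169835, -568.88543704,  218.84150388]), 'tcp_rot': array([-1.79904879e+02, -5.78195462e-03,  1.83820579e+01]), 'ft_force': array([0.20684584, 0.07541126, 0.57692057]), 'wrist_torque': array([-0.0173612 , -0.04942525, -0.01925728]), 'grip_force': 0.0, 'finger_gap': 85.48768372284806}
```

View pics/top0.png

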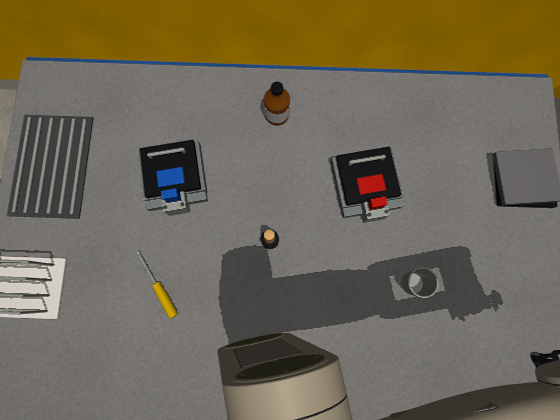

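View pics/scene0.png

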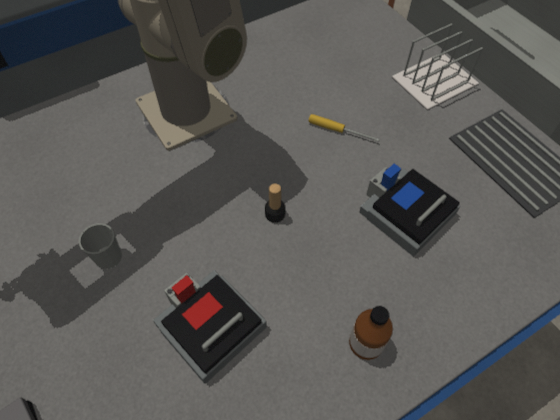

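The top view shows the red tank around (370,180) with its wedge at (378,202), the blue tank at (172,175) with its wedge at (169,195), and the tamper at (269,237). In the scene view the red wedge is at (184,289) and the tamper's handle top at (275,188). Next I'll segment these and enlarge the crops.

```bash
python3 - <<'E'
from h import *
T=np.load("top0.npy",allow_pickle=True).item();S=np.load("scene0.npy",allow_pickle=True).item()
for n,s in(("T",T),("S",S)):
    hsv=cv2.cvtColor(s["img"],cv2.COLOR_BGR2HSV)
    red=((hsv[...,0]<5)|(hsv[...,0]>174))&(hsv[...,1]>170)&(hsv[...,2]>60)
    blue=(abs(hsv[...,0].astype(int)-110)<12)&(hsv[...,1]>150)&(hsv[...,2]>60)
    wood=(abs(hsv[...,0].astype(int)-15)<7)&(hsv[...,1]>70)&(hsv[...,2]>110)
    for k,m in(("red",red),("blue",blue),("wood",wood)):
        c,l,st,ce=cv2.connectedComponentsWithStats(m.astype(np.uint8))
        for i in range(1,c):
            if 40<st[i,4]<1500: print(n,k,st[i],ce[i].round(1))
def crop(s,u,v,f=10,w=40,h=30): return cv2.resize(s["img"][v-h//2:v+h//2,u-w//2:u+w//2],None,fx=f,fy=f,interpolation=cv2.INTER_NEAREST)
o=np.vstack([np.hstack([crop(T,378,202),crop(S,184,289)]),np.hstack([crop(T,269,237),crop(S,275,195)])])
cv2.imwrite("pics/crops.png",o)
E
```

```text
T red [357 174  29  21 451] [370.8 183.9]
T red [370 197  17  13 158] [378.2 202.3]
T blue [  27   58  520   19 1232] [288.1  66.9]
T blue [156 167  29  20 457] [169.9 176.6]
T blue [160 188  21  14 203] [170.1 194.9]
T wood [264 230  11  10  93] [268.8 234.5]
S red [172 276  23  26 322] [183.6 288.2]
S red [182 292  41  38 739] [202.1 310.4]
S blue [382 164  18  24 204] [389.6 174.4]
S blue [391 181  33  29 506] [407.1 195.2]
S wood [269 184  12   9  92] [274.4 187.9]
```

View pics/crops.png

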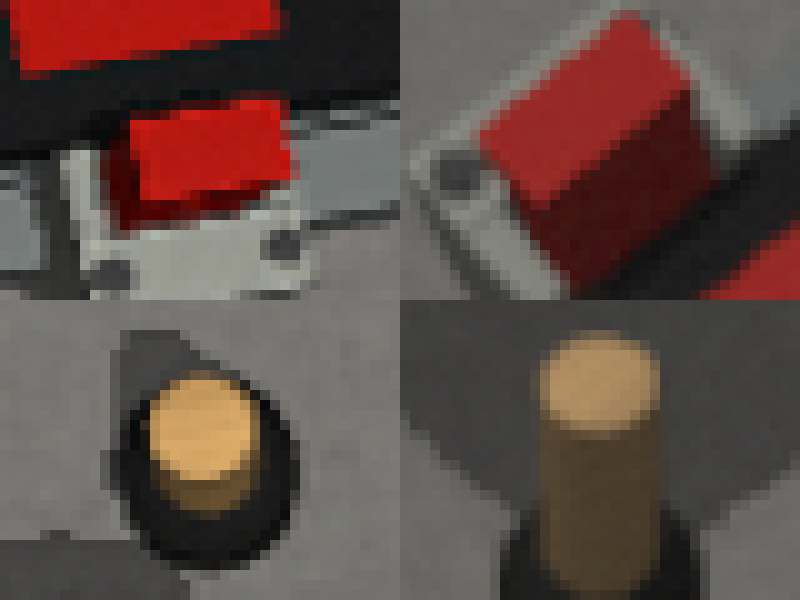

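The crops show clear top faces. The red wedge's bright face is centred near (379,202) in top and (182.5,285) in scene. The handle disc is near (268.8,234.4) in top and (274.5,187.8) in scene.

```bash
cat >> h.py <<'E'
def face(s,u,v,col,w=16):
    hsv=cv2.cvtColor(s["img"],cv2.COLOR_BGR2HSV).astype(int); H=hsv[...,0]
    m={"red":(H<5)|(H>174),"blue":abs(H-110)<14,"wood":abs(H-15)<8}[col]&(hsv[...,1]>70)
    ref=hsv[int(v),int(u),2]; m=m&(hsv[...,2]>.8*ref)
    c,l,st,ce=cv2.connectedComponentsWithStats(m.astype(np.uint8),connectivity=4)
    i=l[int(v),int(u)]; 
    return ce[i],st[i,4],cv2.minAreaRect(np.argwhere(l==i)[:,::-1].astype(np.float32)),(l==i).astype(np.uint8)
def tri(s1,p1,s2,p2):
    e1,d1=ray(s1,*p1);e2,d2=ray(s2,*p2)
    k=np.linalg.lstsq(np.c_[d1,-d2],e2-e1,rcond=None)[0]
    a,b=e1+k[0]*d1,e2+k[1]*d2; return (a+b)/2,np.linalg.norm(a-b)
E
python3 - <<'E'
from h import *
T=np.load("top0.npy",allow_pickle=True).item();S=np.load("scene0.npy",allow_pickle=True).item()
for n,a,b,c in(("red",(379,202),(182,285),"red"),("blue",(171,194),(390,170),"blue"),("tamper",(269,234),(274,187),"wood")):
    f,g=face(T,*a,c),face(S,*b,c); X,e=tri(T,f[0],S,g[0])
    print(n,f[0].round(1),f[1],g[0].round(1),g[1],X.round(1),e.round(1),"rays at z:",[onz(q,*p[0],X[2] if n!="tamper" else 112).round(1)[:2] for q,p in((T,f),(S,g))])
    if n!="tamper":
        for q,p in((T,f),(S,g)):
            bx=np.array([onz(q,u,v,X[2])[:2] for u,v in cv2.boxPoints(p[2])]); ed=np.diff(np.r_[bx,bx[:1]],axis=0)
            print("  edges",[(np.linalg.norm(d).round(1),np.degrees(np.arctan2(d[1],d[0])).round(1)) for d in ed[:2]])
# label direction
for q,p in((T,(370,184)),(S,(202,310))):
    f=face(q,*p,"red"); print("label",onz(q,*f[0],62).round(1),[onz(q,u,v,62)[:2].round(1).tolist() for u,v in cv2.boxPoints(f[2])])
E
```

```text
red [378.6 201.5] 123 [181.7 284.2] 191 [ 523.  -248.6   97.1] 0.8 rays at z: [array([ 522.8, -249. ]), array([ 523.1, -248.3])]
  edges [(np.float64(39.7), np.float64(-77.6)), (np.float64(21.1), np.float64(-171.1))]
  edges [(np.float64(39.7), np.float64(102.0)), (np.float64(21.4), np.float64(7.9))]
blue [168.3 193.5] 119 [391.9 169.9] 127 [524.2 291.8 104.6] 1.0 rays at z: [array([523.9, 291.4]), array([524.3, 292.3])]
  edges [(np.float64(38.4), np.float64(-78.2)), (np.float64(20.1), np.float64(-166.1))]
  edges [(np.float64(41.1), np.float64(101.7)), (np.float64(22.5), np.float64(-3.3))]
tamper [268.7 234.4] 80 [274.4 188. ] 75 [426.6  30.8 109.1] 0.8 rays at z: [array([426. ,  30.4]), array([428.5,  30.1])]
label [ 578.2 -236.8   62. ] [[592.4, -199.5], [607.1, -267.5], [564.1, -274.1], [549.5, -206.6]]
label [ 579.6 -236.8   62. ] [[565.0, -274.1], [550.5, -205.5], [594.6, -198.8], [607.8, -266.4]]
```

Measurements agree with the known sizes:

| Item | Position (mm) | Yaw |
|---|---|---|
| Red wedge top | about (523, -249, 98) | about 12° |
| Tamper axis | about (427, 30) | – |

Moving to the tamper now.

Request:
step_arm(
  targets=[
    [[3,8,0,0,0,0],[10,24,0,0,0,0],[19,48,0,0,0,0],[30,76,0,0,0,0],[41,104,0,0,0,0],[52,132,0,0,0,0],[63,160,0,0,0,0],[75,188,0,0,0,0],[86,216,0,0,0,0],[97,244,0,0,0,0],[108,272,0,0,0,0],[119,300,0,0,0,0]],
  ],
  fingers=-1,
  newtons=80,
)

```text
time: 1.1
tool_pos: [308.3, -267.4, 219.5]
tcp_rot: [-180.0, -0.0, 18.4]
ft_force: [0.5, -0.5, -1.0]
finger_gap: 85.2
grip_force: 0.0
```

Request:
step_arm(
  targets=[
    [[11,28,0,0,0,0],[22,56,0,0,0,0],[33,84,0,0,0,0],[44,112,0,0,0,0],[56,140,0,0,0,0],[67,168,0,0,0,0],[78,196,0,0,0,0],[89,224,0,0,0,0],[100,252,0,0,0,0],[110,276,0,0,0,0],[116,292,0,0,0,0],[119,300,0,0,0,0]],
  ],
)

```text
time: 2.1
tool_pos: [427.1, 32.9, 219.5]
tcp_rot: [-180.0, 0.0, 18.5]
ft_force: [-0.1, -0.5, -0.4]
finger_gap: 85.4
grip_force: 0.0
```

Request:
step_arm(
  targets=[
    [[0,0,0,0,0,0],[0,0,0,0,0,0]],
  ],
)

```text
time: 2.27
tool_pos: [426.8, 30.5, 219.5]
tcp_rot: [180.0, 0.0, 18.4]
ft_force: [0.9, 0.6, -0.0]
finger_gap: 85.7
grip_force: 0.0
```

```bash
python3 - <<'E'
from h import *
s=vision.snapshot("wrist"); cv2.imwrite("pics/w1.png",s["img"]); np.save("w1.npy",s,allow_pickle=True)
print(s["eye"],s["attitude"],s["mtx"]); print(r.sense()["tool_pos"])
hsv=cv2.cvtColor(s["img"],cv2.COLOR_BGR2HSV).astype(int)
m=((abs(hsv[...,0]-15)<8)&(hsv[...,1]>70)&(hsv[...,2]>60)).astype(np.uint8)
c,l,st,ce=cv2.connectedComponentsWithStats(m)
for i in range(1,c):
    if st[i,4]>100: print(st[i],ce[i],onz(s,*ce[i],112))
E
```

```text
[493.22916482  52.51174521 373.31126837] [-1.62479265e+01 -1.74295880e-02 -7.15356960e+01] [[360.34233982   0.         285.90850049]
 [  0.         360.34233982 209.64661226]
 [  0.           0.           1.        ]]
[426.75783982  30.00950741 219.59196983]
[ 269  168   36   50 1396] [286.21848138 193.35744986] [433.09082757  32.10394587 112.        ]
[   0  222   30   69 1190] [ 10.61596639 264.12184874] [309.6466916  220.40092843 112.        ]
```

View pics/w1.png

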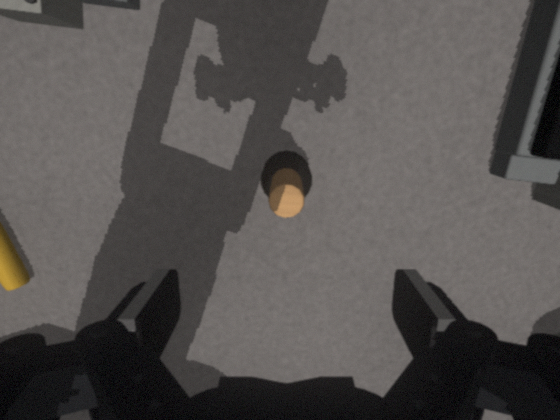

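The wrist view has the handle's top disc centred near (286,201) between the open fingers. That casts to about (427.7, 30.3), which agrees with the first measurement. Descending and gripping.

Request:
step_arm(
  targets=[
    [[0,0,-6,0,0,0],[0,0,-18,0,0,0],[0,0,-34,0,0,0],[0,0,-52,0,0,0],[0,0,-70,0,0,0],[0.5,0,-88,0,0,0],[0.5,0,-104,0,0,0],[0.5,0,-116,0,0,0],[0.5,0,-124,0,0,0],[0.5,0,-128,0,0,0],[0.5,0,-128,0,0,0],[0.5,0,-128,0,0,0]],
  ],
)

```text
time: 3.32
tool_pos: [427.8, 30.4, 92.0]
tcp_rot: [180.0, -0.0, 18.4]
ft_force: [0.1, 0.5, 0.3]
finger_gap: 85.3
grip_force: 0.0
```

Request:
step_arm(
  targets=[
    [[0,0,0,0,0,0],[0,0,0,0,0,0],[0,0,0,0,0,0],[0,0,0,0,0,0],[0,0,0,0,0,0],[0,0,0,0,0,0],[0,0,0,0,0,0],[0,0,0,0,0,0],[0,0,0,0,0,0],[0,0,0,0,0,0],[0,0,0,0,0,0],[0,0,0,0,0,0]],
  ],
  fingers=1,
  newtons=80,
)

```text
time: 4.32
tool_pos: [428.3, 30.7, 92.7]
tcp_rot: [180.0, -0.1, 18.4]
ft_force: [-0.6, 0.3, 6.0]
finger_gap: 24.2
grip_force: 78.3
```

The gap reads 24 rather than 28 mm, so I'll lift slightly and look at the hold.

Request:
step_arm(
  targets=[
    [[0,0,2,0,0,0],[0,0,7,0,0,0],[0,0,15,0,0,0],[0,0,25,0,0,0],[0,0,35,0,0,0],[0,0,42,0,0,0],[0,0,45,0,0,0],[0,0,45,0,0,0],[0,0,45,0,0,0]],
  ],
)

```text
time: 5.07
tool_pos: [427.8, 30.6, 137.0]
tcp_rot: [180.0, -0.0, 18.4]
ft_force: [-0.1, -0.2, -2.4]
finger_gap: 23.7
grip_force: 78.7
```

```bash
python3 - <<'E'
from h import *
s=vision.snapshot("wrist"); t=vision.snapshot("scene");u=vision.snapshot("top")
np.save("w2.npy",s,allow_pickle=True)
cv2.imwrite("pics/w2.png",np.hstack([cv2.resize(s["img"][150:420],(400,193)),cv2.resize(t["img"][140:260,210:350],None,fx=2.85,fy=2.85)[:193]]) if 0 else np.vstack([cv2.resize(s["img"][190:420,100:460],(720,460))[:330],cv2.resize(t["img"][150:240,200:380],(540,270))[:, :720] if 0 else np.pad(cv2.resize(t["img"][150:240,200:380],(540,270)),((0,0),(0,180),(0,0)))]))
q=r.sense();print(q["ft_force"],q["finger_gap"],q["tool_pos"],q["wrist_torque"])
E
```

```text
[ 0.03062964 -1.3008869  -2.38646354] 24.053006918822025 [427.27413837  30.61789098 136.17957651] [-0.05908072 -0.03651868  0.00191559]
```

View pics/w2.png

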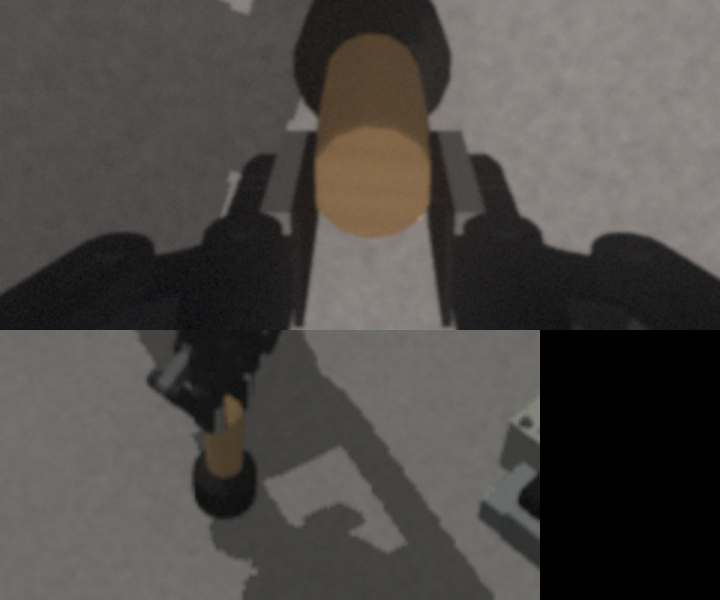

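The tamper is held upright and centred in the pads, with the foot below and nothing touching. I'll compute the axis offset from this view.

```bash
python3 - <<'E'
from h import *
s=np.load("w2.npy",allow_pickle=True).item()
for v in(279.5,280.5,281.5): print(onz(s,286,v,112+44.5).round(1))
print(s["eye"]-np.array([427.5,30.6,136.5]))
E
```

```text
[428.8  30.7 156.5]
[428.4  30.5 156.5]
[428.   30.4 156.5]
[ 66.65549146  21.90178139 154.30618037]
```

Request:
step_arm(
  targets=[
    [[0,0,6,0,0,0],[2,-4,20,0,0,0],[6,-16,40,0,0,0],[12,-36,62,0,0,0],[21,-60,80,0,0,0],[30,-86,90,0,0,0],[39,-114,95,0,0,0],[49,-142,95,0,0,0],[58,-170,95,0,0,0],[68,-198,95,0,0,0],[77,-224,95,0,0,0],[84,-246,95,0,0,0]],
  ],
)

```text
time: 6.22
tool_pos: [511.9, -217.3, 231.7]
tcp_rot: [-180.0, 0.0, 18.3]
ft_force: [0.6, 0.1, -3.5]
finger_gap: 24.0
grip_force: 78.9
```

Request:
step_arm(
  targets=[
    [[6,-16,0,0,0,0],[10,-27,0,0,0,0],[12,-33,0,0,0,0],[12,-33,0,0,0,0],[12,-33,0,0,0,0],[12,-33,0,0,0,0]],
  ],
)

```text
time: 6.72
tool_pos: [523.6, -247.4, 231.8]
tcp_rot: [-180.0, 0.0, 18.4]
ft_force: [-0.2, 0.5, -2.3]
finger_gap: 24.1
grip_force: 79.0
```

First tap: down to roughly half of the remaining travel.

Request:
step_arm(
  targets=[
    [[0,-0.5,-6,0,0,0],[0,-1,-16,0,0,0],[0,-1,-26,0,0,0],[0,-1,-33,0,0,0],[0,-1,-37,0,0,0],[0,-1,-40,0,0,0],[0,-1,-43,0,0,0],[0,-1,-46,0,0,0],[0,-1,-49,0,0,0]],
  ],
)

```text
time: 7.47
tool_pos: [524.3, -249.2, 184.0]
tcp_rot: [180.0, -0.1, 18.4]
ft_force: [-1.3, 3.9, 5.1]
finger_gap: 23.6
grip_force: 79.9
```

Request:
step_arm(
  targets=[
    [[0,0,-3,0,0,0],[0,0,-5,0,0,0]],
  ],
)

```text
time: 7.63
tool_pos: [524.2, -249.2, 178.8]
tcp_rot: [180.0, -0.1, 18.4]
ft_force: [-1.5, 3.2, 5.1]
finger_gap: 23.8
grip_force: 79.8
```

Contact is confirmed: the force rose by about 8 N. Lifting clear.

Request:
step_arm(
  targets=[
    [[0,0,4,0,0,0],[0,0,14,0,0,0],[0,0,26,0,0,0],[0,0,36,0,0,0],[0,0,40,0,0,0],[0,0,40,0,0,0],[0,0,40,0,0,0]],
  ],
)

```text
time: 8.22
tool_pos: [524.0, -249.6, 218.4]
tcp_rot: [179.9, -0.0, 18.4]
ft_force: [0.1, 0.2, -2.5]
finger_gap: 24.0
grip_force: 79.0
```

```bash
python3 - <<'E'
from h import *
s=vision.snapshot("scene"); w=vision.snapshot("wrist");np.save("s3.npy",s,allow_pickle=True)
a=cv2.resize(s["img"][240:360,120:300],(540,360)); b=cv2.resize(w["img"][100:420],(420,240))
cv2.imwrite("pics/s3.png",np.vstack([a,np.pad(b,((0,0),(0,120),(0,0)))]))
E
```

```text
(no output)
```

View pics/s3.png

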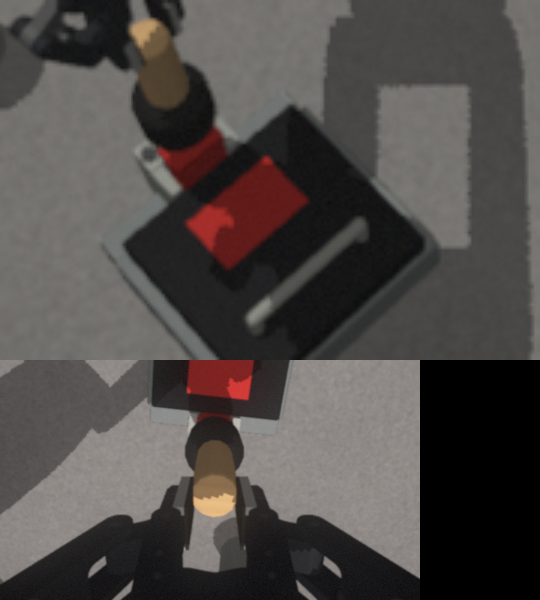

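The tamper hangs clear above the partly driven wedge, on axis and upright. Second tap: down, then slowly onto the stop.

Request:
step_arm(
  targets=[
    [[0,0,-6,0,0,0],[0,0,-16,0,0,0],[0,0,-26,0,0,0],[0,0,-33,0,0,0],[0,0,-37,0,0,0],[0,0,-40,0,0,0],[0,0,-43,0,0,0],[0,0,-45,0,0,0],[0,0,-47,0,0,0],[0,0,-48,0,0,0]],
  ],
)

```text
time: 9.15
tool_pos: [524.1, -249.1, 170.6]
tcp_rot: [180.0, -0.1, 18.4]
ft_force: [-2.2, 3.9, 4.5]
finger_gap: 23.5
grip_force: 79.8
```

Request:
step_arm(
  targets=[
    [[0,0,-1,0,0,0],[0,0,-2,0,0,0],[0,0,-3,0,0,0]],
  ],
)

```text
time: 9.4
tool_pos: [523.9, -249.3, 167.2]
tcp_rot: [180.0, -0.0, 18.4]
ft_force: [-1.6, 4.1, 5.1]
finger_gap: 23.8
grip_force: 79.9
```

Request:
step_arm(
  targets=[
    [[0,0,-0.5,0,0,0],[0,0,-1,0,0,0],[0,0,-1.5,0,0,0]],
  ],
)

```text
time: 9.65
tool_pos: [524.4, -249.4, 166.8]
tcp_rot: [179.9, -0.1, 18.4]
ft_force: [-3.8, 6.3, 14.2]
finger_gap: 23.7
grip_force: 80.9
```

Request:
step_arm(
  targets=[
    [[0,0,-0.5,0,0,0],[0,0,-0.5,0,0,0]],
  ],
)

```text
time: 9.82
tool_pos: [524.7, -249.5, 166.8]
tcp_rot: [179.9, -0.1, 18.4]
ft_force: [-4.2, 6.7, 14.1]
finger_gap: 23.5
grip_force: 80.8
```

Request:
step_arm(
  targets=[
    [[0,0,-0.5,0,0,0],[0,0,-1,0,0,0],[0,0,-1,0,0,0]],
  ],
)

```text
time: 10.07
tool_pos: [525.1, -249.6, 166.8]
tcp_rot: [179.9, -0.2, 18.4]
ft_force: [-4.0, 6.9, 18.3]
finger_gap: 23.6
grip_force: 81.3
```

The TCP has stopped at 166.8 while the force keeps rising, so the wedge is on its stop. Lifting and moving back to the bench spot.

Request:
step_arm(
  targets=[
    [[0,0,3,0,0,0],[0,0,12,0,0,0],[0,0,26,0,0,0],[0,0,42,0,0,0],[0,0,56,0,0,0],[-1,4,64,0,0,0],[-5,14,68,0,0,0],[-12,35,68,0,0,0],[-20,60,68,0,0,0],[-29,88,68,0,0,0],[-38,116,68,0,0,0],[-47,144,68,0,0,0]],
  ],
)

```text
time: 11.07
tool_pos: [475.2, -103.6, 230.5]
tcp_rot: [-179.9, 0.1, 18.4]
ft_force: [0.7, -0.3, -2.4]
finger_gap: 23.8
grip_force: 79.1
```

Request:
step_arm(
  targets=[
    [[-10,28,0,0,0,0],[-19,56,0,0,0,0],[-29,84,0,0,0,0],[-38,110,0,0,0,0],[-45,126,0,0,0,0],[-48,136,0,0,0,0],[-48,136,0,0,0,0],[-48,136,0,0,0,0]],
  ],
)

```text
time: 11.73
tool_pos: [428.5, 30.8, 231.4]
tcp_rot: [180.0, 0.0, 18.5]
ft_force: [0.4, -0.1, -2.4]
finger_gap: 23.9
grip_force: 79.1
```

```bash
python3 - <<'E'
from h import *
T=vision.snapshot("top");S=vision.snapshot("scene")
cv2.imwrite("pics/s4.png",np.hstack([cv2.resize(T["img"][185:225,350:410],(390,260),interpolation=0),cv2.resize(S["img"][265:305,150:210],(390,260),interpolation=0)]))
q=r.sense();print(q["tool_pos"],q["ft_force"])
for n,a,b in(("red",(379,202),(182,285)),("blue",(168,193),(391,170))):
  f,g=face(T,*a,n),face(S,*b,n); X,e=tri(T,f[0],S,g[0]); print(n,X.round(1),e.round(1),f[1],g[1])
E
```

```text
[428.83712911  29.96390602 231.53115027] [ 0.38604189 -0.62137333 -2.88039898]
red [ 522.9 -248.7   71.9] 1.3 118 188
blue [524.2 291.7 104.6] 1.1 120 126
```

View pics/s4.png

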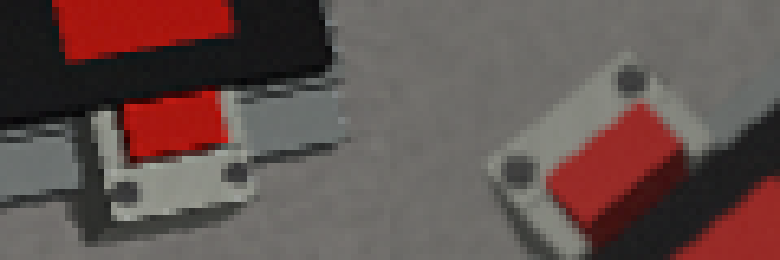

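The crops show the red wedge seated low in its slot. Its top triangulates to 71.9, which is home at 74 given the roughly 2 mm low bias seen on the tamper. Blue is unchanged. Setting the tamper down.

Request:
step_arm(
  targets=[
    [[0,0,-6,0,0,0],[0,0,-18,0,0,0],[0,0,-36,0,0,0],[0,0,-56,0,0,0],[0,0,-76,0,0,0],[0,0,-96,0,0,0],[0,0,-112,0,0,0],[0,0,-124,0,0,0],[0,0,-131,0,0,0],[0,0,-135,0,0,0],[0,0,-137,0,0,0],[0,0,-137,0,0,0]],
  ],
)

```text
time: 12.83
tool_pos: [428.7, 30.5, 94.6]
tcp_rot: [-180.0, 0.0, 18.4]
ft_force: [0.2, 0.2, -2.3]
finger_gap: 23.8
grip_force: 79.1
```

Request:
step_arm(
  targets=[
    [[0,0,-0.5,0,0,0],[0,0,-1,0,0,0],[0,0,-1.5,0,0,0],[0,0,-1.5,0,0,0]],
  ],
)

```text
time: 13.17
tool_pos: [429.1, 30.6, 93.7]
tcp_rot: [180.0, -0.0, 18.4]
ft_force: [0.7, -0.3, -2.9]
finger_gap: 23.8
grip_force: 79.1
```

Request:
step_arm(
  targets=[
    [[0,0,-0.5,0,0,0],[0,0,-1,0,0,0],[0,0,-1,0,0,0]],
  ],
)

```text
time: 13.42
tool_pos: [429.1, 30.7, 92.7]
tcp_rot: [180.0, -0.0, 18.4]
ft_force: [-0.2, 0.8, 0.7]
finger_gap: 23.9
grip_force: 79.7
```

It's on the bench (weight taken off the wrist). Release, then retreat upward.

Request:
step_arm(
  targets=[
    [[0,0,0,0,0,0],[0,0,0,0,0,0],[0,0,0,0,0,0],[0,0,0,0,0,0],[0,0,0,0,0,0],[0,0,0,0,0,0],[0,0,0,0,0,0],[0,0,0,0,0,0],[0,0,0,0,0,0],[0,0,0,0,0,0]],
  ],
  fingers=-1,
)

```text
time: 14.25
tool_pos: [428.7, 30.6, 92.3]
tcp_rot: [-180.0, 0.0, 18.4]
ft_force: [-0.4, -0.1, -0.6]
finger_gap: 85.5
grip_force: 0.0
```

Request:
step_arm(
  targets=[
    [[0,0,4,0,0,0],[0,0,14,0,0,0],[0,0,28,0,0,0],[0,0,46,0,0,0],[0,0,66,0,0,0],[0,0,86,0,0,0],[0,0,104,0,0,0],[0,0,118,0,0,0],[0,0,126,0,0,0],[0,0,130,0,0,0],[0,0,130,0,0,0],[0,0,130,0,0,0]],
  ],
)

```text
time: 15.25
tool_pos: [428.5, 30.6, 221.8]
tcp_rot: [-180.0, 0.0, 18.4]
ft_force: [-0.0, -0.0, -0.1]
finger_gap: 85.3
grip_force: 0.0
```

```bash
python3 - <<'E'
from h import *
S=vision.snapshot("scene"); w=vision.snapshot("wrist")
cv2.imwrite("pics/s5.png",np.hstack([cv2.resize(S["img"],(440,330)),cv2.resize(w["img"],(360,330))]))
E
```

```text
(no output)
```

View pics/s5.png

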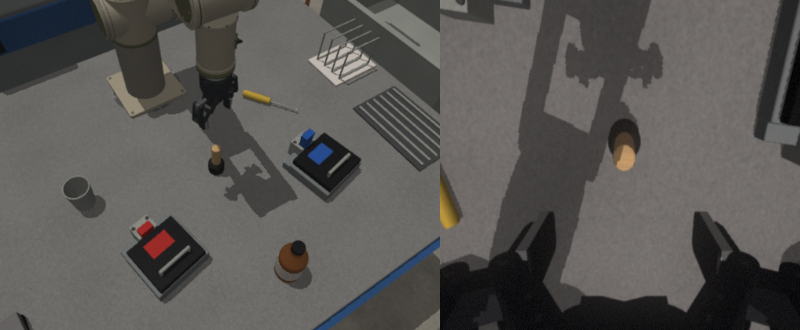

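The tamper stands upright on the bench at (216,160) in the left picture, the red wedge is home, the blue one is unchanged, and the gripper is clear.

```bash
python3 -c "
from bench import r
print(r.hand_in())"
```

```text
the job is handed in; nothing more can be done
None
```

The red wedge was tapped home in two separate taps with the tamper lifted clear in between, the blue wedge was left as it was, the tamper stands upright on the bench, and the job is handed in (result not shown).

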